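# Click the hand rest onto its bench foot beside the lacquer panel

### The job

Lift the painter's hand rest off its wooden storage dowel and fit it to the green bench foot: slide its tube down over the steel stub until it sits fully on the collar, and turn it by feel until the brass spring button pops right out through the hole in the tube. Push and twist gently, then let go, and leave the bowl, the tin and the brush where they are.

Things in the scene. Friction and masses are not known exactly. Their poses are not given: they have to be found in the camera images.
- rest: Hand rest, 0.2-0.33 kg: upright aluminium tube with a padded bar across its top, a T. Origin: centre of the tube's open lower end, z up the tube. Tube 115 mm long, 37 mm outside, 30 mm inside; the lowest 7 mm is a bell mouth widening to 37 mm inside, 42 mm outside. Starts upright over the dock's dowel, its lower end on the block.
- rest_bar (a point): Centre of the hand rest's bar, on the tube's axis, 130 mm above the tube's lower end; axes as the rest's. The bar is 110 mm along x, 44 mm wide along y, 30 mm high; hold it here across the 44 mm. Cork top, red end cap at its +x end, the end above the hole.
- rest_hole (a point): Centre of the 14 mm wide, 15 mm high hole through the tube's wall, on the rest's +x side only (below the red cap), 34 mm above the lower end, on the tube's outer face. Axes as the rest's.
- dock: Fixed dark wooden block, 90 x 90 mm, 25 mm high, origin at the centre of its underside, with an upright light wooden dowel, 21 mm thick, rising 55 mm above the block at its centre. The hand rest is stored on it.
- foot: Fixed green bench foot: plate 130 mm (x) by 100 mm (y), 10 mm thick, origin at the centre of its underside. On it a green collar 48 mm across, its flat top 28 mm above the bench; from that rises the steel stub, 27 mm across with a tapered tip, its top 95 mm above the bench. The stub is held very stiffly in the foot; treat it as fixed.
- seat (a point): Centre of the flat top of the collar, 28 mm above the foot's underside, on the stub's axis: the tube's lower end rests here when fully home. Axes as the foot's.
- button (a joint): Brass spring button, domed, 12 mm, in the stub's side 62 mm above the bench; it points some unmeasured angle within 0.75 rad either way of the foot's +x. Value: m pushed in; 0 = out (6.5 mm proud), 0.002-0.006 when the tube covers it. Spring 1.8 N, 2.5 N held in; the bell mouth cams it in. It pops out when the tube is fully down, hole facing it within about 0.12 rad.
- bowl: White bowl of shell pieces, 144 mm across, 50 mm high, standing on the panel. Leave alone.
- tin: Open lacquer tin with yellow band, 86 mm across, 95 mm high, standing on the bench. Leave alone.
- brush: Brush, 200 mm long, lying on the bench. Leave alone.
There are look-alikes about, which are no part of the job. There is more than one size of the foot; the one meant has the size given above.

How it is judged (in metres and radians):
At the end, for the whole second after the job is handed in: The hand rest stands upright on the foot (within 0.08 rad), its lower end on the collar (within 3 mm in height and 4 mm sideways), the spring button fully out through the hole (pressed in by less than 1.2 mm), at rest and let go (value of joint button below 0.0012 m and z of rest in the frame of seat between -0.003 and 0.003 m and horizontal distance between rest and seat below 0.004 m and angle between rest's own z axis and vertical below 0.08 rad and linear speed of rest below 0.02 m/s); the robot touches nothing.
It fails at once if the hand rest is forced against the foot, stub or button with more than 40 N (contact force between rest and foot above 40 N).
It fails at once if the bowl is moved by more than 20 mm (distance of bowl from where it was at the start of the episode above 0.02 m).
It fails at once if the tin is moved by more than 20 mm (distance of tin from where it was at the start of the episode above 0.02 m).
It fails at once if the brush is moved by more than 20 mm (distance of brush from where it was at the start of the episode above 0.02 m).
It also fails if it takes over 58 s, if anything falls off the work surface, if the arm or the gripper's body presses on something with over 40 N, if the wrist force passes 120 N, or if a joint passes its speed limit or range.

### The arm

A 6-joint arm with a two-finger parallel gripper is mounted at the origin on the work surface. World frame = base frame: x ahead of the robot, y to its left, z up, the work surface at z = 0. Lengths are in mm, angles in rad, forces in N, time in s.
With the tool pointing down it reaches from about 350 to 950 mm from the base axis. Payload 17.4 kg.
Tool frame: the origin (TCP) lies at the very end of the fingers, on their centre line; the grasp point (between the pads) lies 19 mm behind it; z points along the fingers, y is the direction in which the jaws open and shut (so a half turn about z gives the same grasp; the last joint's range is limited). The gripper opens to 93 mm and grips with 3 to 60 N. Pads are 15 mm wide; open, the fingers measure 128 mm over their backs; the gripper's body (75 mm by 188 mm) begins 65 mm behind the grasp point.
Start: joints at [-1.295, 0.116, 1.442, -0, 1.584, -0.038], TCP at [208.346, -642.047, 218.646] pointing down, gripper open.
Joint ranges: [-2.83, 2.83], [-0.83, 2.19], [0.07, 2.5], [-1.14, 4.28], [0.01, 3], [-2.97, 2.97]. Speed limits (rad/s): [1.89, 1.89, 2.22, 3.14, 3.14, 3.14].

### API

Orientations are given as a unit quaternion [x, y, z, w].
In Python, from bench import robot gives the robot as it stands.
- The arm moves only by the shell command python3 -m pendant 'ROWS' [OPENING] [FORCE]. ROWS is JSON, a list of rows, each an object of numbers: "tx", "ty", "tz": the shift along the tool's x, y, z in units of 100 mm (1.0 is 100 mm); "wx", "wy", "wz": the turn, a rotation vector about the tool's x, y, z in units of 180 degrees (1.0 is 180 degrees). A call has exactly 10 rows; each row is the pose to reach, as a shift and turn from the pose commanded when the call began, along the tool's axes at that moment, turning the shorter way round; what a row does not reach only later rows make up. A row lasts 1/8 s, in which the tool goes at most 62.5 mm and 10.7 degrees, less where a joint would pass 70% of its speed; a pose out of reach is approached as far as the arm can. A call with a number of a shift or a turn outside -1 to 1 is refused whole. A call with a gripper value outside its range is refused whole. OPENING is the opening, from -1 (shut) to 1 (fully open), set as the call begins (- or left out, the last holds). The fingers move at their own pace and stop on an object; FORCE is the grip in N (left out, the last holds). Time passes only in rows, so rows that repeat a pose let the fingers close, or fill a call up. It gives the time, the measured TCP pose, the force and the opening at its end, in the units of the state.
- robot.sense(): the state, without advancing time (a new reading comes with each control period).
- robot.snapshot(name): name is "scene" or "top" or "wrist"; returns the picture (400x640x3 uint8, red, green, blue); there is no depth.
- robot.camera_params(name): a dict with "fx", "fy", "cx", "cy" (pixels), "T" (4x4, takes a point from camera to world coordinates); the wrist camera has in their place "mount" (4x4, takes a point from camera to tool coordinates, whose origin is the TCP and whose axes are the flange's). Camera axes: x right, y up, looking along -z (the intrinsics and any distortion apply to the point x, -y, -z); pixel columns grow to the right and rows downward; lengths in mm; the calibration is good to about 2 mm. The wrist camera is an equidistant fisheye: a pixel r from the principal point sees the ray r / f radians off the axis. A picture is of the moment at which its call begins: read the wrist's pose just before it. camera_params takes no time and is no camera call.
- robot.sign_off(): hands the job in, once; it reports no verdict.
Trained networks look in the newest picture that a camera, given by its name, has taken for a name from the list of things; names that differ only in an ending like _2 or _b are one class to them, and where a whole thing is asked for, a point or a joint stands for the part that bears it (a point fixed in the world has none). Each returns a list of dicts, best first, with "score" (0 to 1); they miss things now and then, are a little off and sometimes report something else, mostly with a low value. They report only what shows in the picture. A call takes as long as a camera call. They do not tell look-alikes from the thing itself.
- robot.regions_of(camera, label): "region" (400x640 bool, what is visible of it) and "box" ([centre column, centre row, width, height] in pixels, round what is visible of it).
The state is a dict: "t": time; "q": joint angles; "joint_velocities": joint speeds; "joint_torque": joint torques, N m; "tcp_pos": TCP position; "ee_rot": TCP orientation; "wrist_force": force on the tool from outside, world axes, zero at the start; "ft_torque": the same for the moment, N m; "width": finger opening in mm.
Only numpy, scipy, OpenCV 4.12 (cv2) and the standard library are available. Lean on these libraries where they do the work, as an engineer would, in place of code of your own. Each camera call takes 0.05 s, during which the arm holds its last target. There are 200 camera calls.

## Working session

There is one attempt and no reset: what is moved stays moved. The work goes in short steps, Python scripts to look and compute and a shell command to move; the robot and the scene stay as the last step left them, time stands still between calls to the robot, and variables do not carry over. Pictures are saved under pics/ and viewed, about 8 in all and at most 12, crops included, and the job is handed in when it is done.

```bash
ls; mkdir -p pics; cat > h.py <<'E'
import numpy as np,cv2
from bench import robot
from scipy.spatial.transform import Rotation as R
def ray(cam,u,v,P=None):
    p=robot.camera_params(cam)
    if cam=='wrist':
        x,y=(u-p['cx'])/p['fx'],(v-p['cy'])/p['fy']; r=np.hypot(x,y)
        d=np.array([x/r*np.sin(r),-y/r*np.sin(r),-np.cos(r)]) if r>0 else np.array([0,0,-1.])
        s=P; T=np.eye(4); T[:3,:3]=R.from_quat(s['ee_rot']).as_matrix(); T[:3,3]=s['tcp_pos']; T=T@np.array(p['mount'])
    else:
        d=np.array([(u-p['cx'])/p['fx'],-(v-p['cy'])/p['fy'],-1]); T=np.array(p['T'])
    return T[:3,3],T[:3,:3]@d
def at(cam,u,v,z,P=None):
    o,d=ray(cam,u,v,P); return o+d*(z-o[2])/d[2]
def proj(cam,X,P=None):
    p=robot.camera_params(cam)
    if cam=='wrist':
        T=np.eye(4); T[:3,:3]=R.from_quat(P['ee_rot']).as_matrix(); T[:3,3]=P['tcp_pos']; T=T@np.array(p['mount'])
    else: T=np.array(p['T'])
    c=T[:3,:3].T@(np.array(X,float)-T[:3,3]); x,y,z=c[0],-c[1],-c[2]
    if cam=='wrist':
        r=np.hypot(x,y); th=np.arctan2(r,z); return p['cx']+p['fx']*th*x/r,p['cy']+p['fy']*th*y/r
    return p['cx']+p['fx']*x/z,p['cy']+p['fy']*y/z
def save(im,n): cv2.imwrite('pics/'+n+'.png',im[:,:,::-1])
E
python3 - <<'E'
from h import *
np.set_printoptions(precision=1,suppress=True)
ims=[]
for c in ['top','scene']:
    im=robot.snapshot(c); save(im,c+'0'); 
    print(c,np.array(robot.camera_params(c)['T']).tolist())
    for l in ['rest','dock','foot','bowl','tin','brush']:
        for r in robot.regions_of(c,l):
            if r['score']>.2: b=r['box'];print(c,l,round(r['score'],2),np.round(b),at(c,b[0],b[1],20)[:2])
print(robot.sense())
E
```

```text
pics
top [[-0.024981046902846124, 0.9801852532543884, -0.19650144172058315, 308.8571361115242], [-0.9996686955040356, -0.02571239967148421, -0.0011712097990898244, -25.060440374322503], [-0.0062005261790773715, 0.19640708186255346, 0.9805028361352854, 1350.560075325406], [0.0, 0.0, 0.0, 1.0]]
top rest 0.58 [387. 201.  29.  43.] [ 562.1 -212.9]
top rest 0.32 [267. 216.  33.  42.] [525.8 143.7]
top dock 0.88 [379. 211.  39.  39.] [ 533.7 -188.8]
top dock 0.56 [269. 218.  32.  42.] [519.4 138. ]
top foot 0.93 [267. 215.  39.  45.] [530.3 142.8]
top foot 0.93 [324. 227.  27.  34.] [489.5 -24.3]
top foot 0.63 [279. 276.  26.  36.] [349.1 109.1]
top foot 0.63 [381. 201.  30.  45.] [ 564.1 -196.9]
top bowl 0.7 [296. 151.  50.  51.] [725.3  53.7]
top tin 0.69 [184. 195.  38.  39.] [596.7 393.5]
top brush 0.84 [456. 214.  21.  70.] [ 517.3 -415.5]
scene [[0.2317557914449069, -0.7363969635197617, 0.6356168383944993, 1113.881414728965], [0.9726567513031206, 0.1652751463326937, -0.1631654686174913, -188.88735149815898], [0.01510288966402451, 0.6560515514222803, 0.7545649505511205, 801.1174636727
[... 183 characters left out ...]
3.2]
scene foot 0.66 [322. 207.  30.  32.] [495.9 -28.1]
scene foot 0.63 [384. 207.  48.  44.] [532.6 138. ]
scene bowl 0.64 [379. 262.  65.  54.] [694.6  68.6]
scene tin 0.73 [484. 199.  46.  45.] [567.4 425.2]
scene tin 0.63 [261. 202.  30.  57.] [ 442.5 -188.7]
scene brush 0.66 [174. 244.  22.  64.] [ 531.7 -417.8]
{'t': 0.7, 'q': array([-1.3,  0.1,  1.4, -0. ,  1.6, -0. ]), 'joint_velocities': array([ 0.,  0., -0., -0., -0., -0.]), 'joint_torque': array([  0. , -72.1, -62.3,   0.1,   0. ,   0. ]), 'tcp_pos': array([ 208.3, -642.1,  218.7]), 'ee_rot': array([ 1. ,  0.2, -0. ,  0. ]), 'wrist_force': array([-0.1, -0.1, -0.5]), 'ft_torque': array([-0., -0., -0.]), 'width': 92.63739230550262}
```

```bash
python3 - <<'E'
from h import *
t=cv2.imread('pics/top0.png')[130:310,160:480]; s=cv2.imread('pics/scene0.png')[130:310,200:520]
a=cv2.resize(t,None,fx=2.5,fy=1.65*1.0,interpolation=2) if 0 else cv2.resize(t[:, :],(530,298),interpolation=2)
cv2.imwrite('pics/v1.png',np.vstack([cv2.resize(t,(530,298),interpolation=2),cv2.resize(s,(530,298),interpolation=2)]))
E
```

```text
(no output)
```

View pics/v1.png

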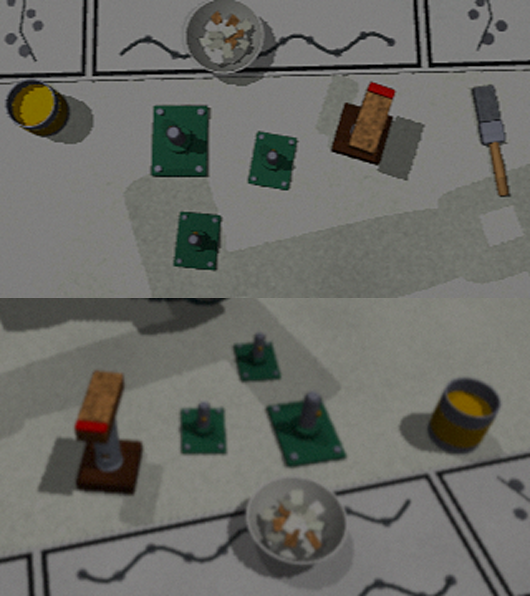

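Candidates for the foot, in full top-picture pixels: A (268,215), B (324,227) and C (279,276). A is visibly larger; I'll measure all three. The rest is at about (387,201), with its red cap pointing toward +x.

```bash
python3 - <<'E'
from h import *
np.set_printoptions(precision=1,suppress=True)
im=cv2.imread('pics/top0.png'); hsv=cv2.cvtColor(im,cv2.COLOR_BGR2HSV)
def comps(m,z,nm,mn):
    n,l,st,c=cv2.connectedComponentsWithStats(m.astype(np.uint8))
    for i in range(1,n):
        if st[i,4]<mn: continue
        v,u=np.nonzero(l==i); P=np.array([at('top',a,b,z)[:2] for a,b in zip(u,v)])
        r=cv2.minAreaRect(P.astype(np.float32)); print(nm,'px',c[i],'n',st[i,4],'rect c',np.array(r[0]),'size',np.array(r[1]),'ang',r[2], 'mean',P.mean(0))
H,S,V=[hsv[:,:,i].astype(int) for i in range(3)]
comps(cv2.morphologyEx(((H>60)&(H<95)&(S>90)).astype(np.uint8),3,np.ones((7,7))),10,'green',150)
roi=np.zeros_like(H,bool); roi[170:235,360:405]=1
comps(((H<6)|(H>174))&(S>150)&(V>90)&roi,145,'red',8)
comps((H<22)&(S>60)&(V>90)&roi,145,'bar',80)
save(cv2.resize(im[190:300,240:350][:,:,::-1],None,fx=5,fy=5,interpolation=2),'v2')
print(robot.camera_params('wrist'))
E
```

```text
green px [268.4 215.3] n 1316 rect c [532.2 141.5] size [ 98.1 127.2] ang 88.49364471435547 mean [531.  141.1]
green px [324.1 226.8] n 763 rect c [492.1 -25.1] size [72.  95.4] ang 78.12187957763672 mean [491.9 -24.7]
green px [278.8 275.1] n 815 rect c [353.9 110.7] size [72.3 95.1] ang 83.01393127441406 mean [353.7 110.9]Traceback (most recent call last):
  File "<stdin>", line 11, in <module>
  File "<stdin>", line 8, in comps
  File "h.py", line 14, in at
    o,d=ray(cam,u,v,P); return o+d*(z-o[2])/d[2]
        ~~~^^^^^^^^^^^
  File "h.py", line 5, in ray
    p=robot.camera_params(cam)
ValueError: time passes only in moves, steps and waits
```

```bash
sed -i 's/^def ray/_c={}\ndef cp(n):\n    if n not in _c: _c[n]=robot.camera_params(n)\n    return _c[n]\ndef ray/; s/p=robot.camera_params(cam)/p=cp(cam)/' h.py; python3 - <<'E'
from h import *
np.set_printoptions(precision=1,suppress=True)
im=cv2.imread('pics/top0.png'); hsv=cv2.cvtColor(im,cv2.COLOR_BGR2HSV)
H,S,V=[hsv[:,:,i].astype(int) for i in range(3)]
def comps(m,z,nm,mn):
    n,l,st,c=cv2.connectedComponentsWithStats(m.astype(np.uint8))
    for i in range(1,n):
        if st[i,4]<mn: continue
        v,u=np.nonzero(l==i); P=np.array([at('top',a,b,z)[:2] for a,b in zip(u,v)])
        r=cv2.minAreaRect(P.astype(np.float32)); print(nm,'px',c[i],'n',st[i,4],'rect c',np.array(r[0]),'size',np.array(r[1]),'ang',r[2], 'mean',P.mean(0))
roi=np.zeros_like(H,bool); roi[170:235,360:405]=1
red=((H<6)|(H>174))&(S>150)&(V>90)&roi
comps(red,145,'red',8)
comps(((H<22)&(S>60)&(V>80)|red)&roi,145,'bar',80)
a=cv2.resize(im[190:300,240:350],(420,420),interpolation=2)
s=cv2.imread('pics/scene0.png')[175:240,350:420]; s=cv2.resize(s,(380,420),interpolation=2)
cv2.imwrite('pics/v2.png',np.hstack([a,s]))
p=cp('wrist');print(p['fx'],p['cx'],p['cy'],np.array(p['mount']))
for c,z in (('top',95),):print([proj(c,[532,141.5,zz]) for zz in (28,95)])
print([proj('scene',[532,141.5,zz]) for zz in (28,62,95)])
E
```

```text
red px [389.9 183.9] n 77 rect c [ 586.3 -206.7] size [41.8 13.7] ang 67.8286361694336 mean [ 586.2 -206.7]
bar px [384.3 200.3] n 605 rect c [ 542.1 -189.3] size [ 44.4 111. ] ang 68.16429138183594 mean [ 541.5 -189.3]
309.70691628693146 322.6398128626513 201.67109869727318 [[   0.     1.     0.3   82.1]
 [   1.    -0.     0.    -0.3]
 [   0.     0.3   -1.  -166.5]
 [   0.     0.     0.     1. ]]
[(np.float64(267.4854047681906), np.float64(213.88845990320462)), (np.float64(264.4777541007301), np.float64(209.99255288229773))]
[(np.float64(385.06627620110737), np.float64(204.7768506692276)), (np.float64(386.9247614241469), np.float64(196.66031378744998)), (np.float64(388.82391924426156), np.float64(188.36614803343505))]
```

View pics/v2.png

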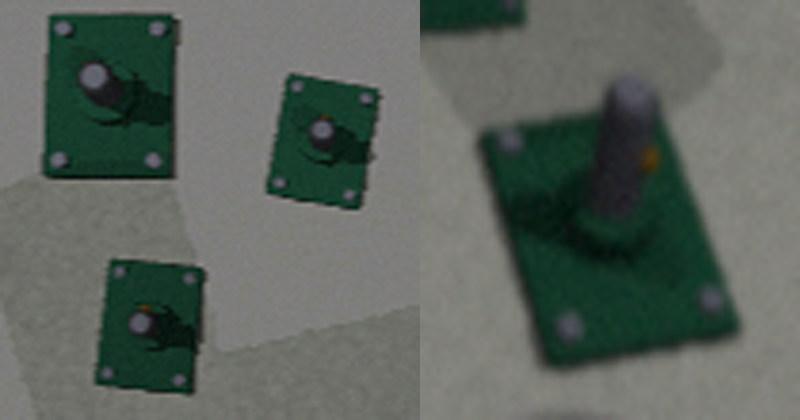

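A measures 98×127 mm, which fits the 100×130 mm given; B and C are about 72×95. In the enlarged crop A's stub is at top pixel (265,210), and its brass button shows at scene pixel (392,200). That puts the button on the foot's +x/+y side, so A is the foot meant. I'll grasp the rest at (542,-189) with yaw -21.8°.

```bash
cat >> h.py <<'E'
def go(x,y,z,yaw,s=None):
    s=s or robot.sense(); M=R.from_quat(s['ee_rot']); 
    d=M.inv().apply(np.array([x,y,z])-s['tcp_pos'])/100
    Rt=R.from_euler('z',yaw)*R.from_euler('x',np.pi)
    w=(M.inv()*Rt).as_rotvec()/np.pi
    X=M.as_matrix()[:,0]
    print('t',round(s['t'],2),'yaw',round(np.arctan2(X[1],X[0]),4),'tool shift',np.round(d,3),'rot',np.round(w,4),'F',np.round(s['wrist_force'],1),'T',np.round(s['ft_torque'],2),'w',round(s['width'],1),'q6',round(s['q'][5],2))
E
python3 -c "
from h import *
go(542.1,-189.3,250,-.381)"
```

```text
t 0.7 yaw 0.3138 tool shift [ 4.572 -3.276 -0.314] rot [0.     0.     0.2211] F [-0.1 -0.1 -0.5] T [-0.01 -0.01 -0.  ] w 92.6 q6 -0.04
```

```bash
D='{"tx":0.3,"ty":-0.22},{"tx":0.65,"ty":-0.46},{"tx":1,"ty":-0.72},{"tx":1,"ty":-0.72},{"tx":1,"ty":-0.72},{"tx":1,"ty":-0.72},{"tx":1,"ty":-0.72},{"tx":1,"ty":-0.72},{"tx":1,"ty":-0.72},{"tx":1,"ty":-0.72}'; echo skip
python3 -m pendant '[{"tx":0.1,"ty":-0.07},{"tx":0.2,"ty":-0.14},{"tx":0.3,"ty":-0.22},{"tx":0.4,"ty":-0.29},{"tx":0.5,"ty":-0.36},{"tx":0.6,"ty":-0.43},{"tx":0.7,"ty":-0.5},{"tx":0.8,"ty":-0.58},{"tx":0.9,"ty":-0.65},{"tx":1,"ty":-0.72}]' 1
python3 -m pendant '[{"tx":0.1,"ty":-0.07},{"tx":0.2,"ty":-0.14},{"tx":0.3,"ty":-0.22},{"tx":0.4,"ty":-0.29},{"tx":0.5,"ty":-0.36},{"tx":0.6,"ty":-0.43},{"tx":0.7,"ty":-0.5},{"tx":0.8,"ty":-0.58},{"tx":0.9,"ty":-0.65},{"tx":1,"ty":-0.72}]'
python3 -m pendant '[{"tx":0.1,"ty":-0.07},{"tx":0.2,"ty":-0.14},{"tx":0.3,"ty":-0.22},{"tx":0.4,"ty":-0.29},{"tx":0.5,"ty":-0.36},{"tx":0.6,"ty":-0.43},{"tx":0.7,"ty":-0.5},{"tx":0.8,"ty":-0.58},{"tx":0.9,"ty":-0.65},{"tx":1,"ty":-0.72}]'
python3 -c "
from h import *
go(542.1,-189.3,240,-.381)"
```

```text
skip
t 0.7 yaw 0.3138 tool shift [ 4.572 -3.276 -0.214] rot [0.     0.     0.2211] F [-0.1 -0.1 -0.5] T [-0.01 -0.01 -0.  ] w 92.6 q6 -0.04validation failed for argument at $[0]...
validation failed for argument at $[0]...
validation failed for argument at $[0]...
```

```bash
python3 -m pendant '[{"tx":0.1,"ty":-0.07,"tz":0,"wx":0,"wy":0,"wz":0},{"tx":0.2,"ty":-0.14,"tz":0,"wx":0,"wy":0,"wz":0},{"tx":0.3,"ty":-0.22,"tz":0,"wx":0,"wy":0,"wz":0},{"tx":0.4,"ty":-0.29,"tz":0,"wx":0,"wy":0,"wz":0},{"tx":0.5,"ty":-0.36,"tz":0,"wx":0,"wy":0,"wz":0},{"tx":0.6,"ty":-0.43,"tz":0,"wx":0,"wy":0,"wz":0},{"tx":0.7,"ty":-0.5,"tz":0,"wx":0,"wy":0,"wz":0},{"tx":0.8,"ty":-0.58,"tz":0,"wx":0,"wy":0,"wz":0},{"tx":0.9,"ty":-0.65,"tz":0,"wx":0,"wy":0,"wz":0},{"tx":1,"ty":-0.72,"tz":0,"wx":0,"wy":0,"wz":0}]' 1
python3 -c "
from h import *
go(542.1,-189.3,240,-.381)"
```

```text
t: 1.95
tcp_pos: [281.7, -542.0, 218.7]
ee_rot: [0.988, 0.156, 0.0, 0.0]
wrist_force: [-0.7, -0.5, 0.1]
width: 92.8
t 1.95 yaw 0.3138 tool shift [ 3.565 -2.552 -0.213] rot [ 0.     -0.      0.2212] F [-0.7 -0.5  0.1] T [0.02 0.07 0.02] w 92.8 q6 0.12
```

```bash
python3 -m pendant '[{"tx":0.1,"ty":-0.07,"tz":-0.02,"wx":0,"wy":0,"wz":0},{"tx":0.2,"ty":-0.14,"tz":-0.04,"wx":0,"wy":0,"wz":0},{"tx":0.3,"ty":-0.22,"tz":-0.06,"wx":0,"wy":0,"wz":0},{"tx":0.4,"ty":-0.29,"tz":-0.08,"wx":0,"wy":0,"wz":0},{"tx":0.5,"ty":-0.36,"tz":-0.1,"wx":0,"wy":0,"wz":0},{"tx":0.6,"ty":-0.43,"tz":-0.12,"wx":0,"wy":0,"wz":0},{"tx":0.7,"ty":-0.5,"tz":-0.14,"wx":0,"wy":0,"wz":0},{"tx":0.8,"ty":-0.58,"tz":-0.16,"wx":0,"wy":0,"wz":0},{"tx":0.9,"ty":-0.65,"tz":-0.18,"wx":0,"wy":0,"wz":0},{"tx":1,"ty":-0.72,"tz":-0.2,"wx":0,"wy":0,"wz":0}]'
python3 -m pendant '[{"tx":0.1,"ty":-0.07,"tz":0,"wx":0,"wy":0,"wz":0},{"tx":0.2,"ty":-0.14,"tz":0,"wx":0,"wy":0,"wz":0},{"tx":0.3,"ty":-0.22,"tz":0,"wx":0,"wy":0,"wz":0},{"tx":0.4,"ty":-0.29,"tz":0,"wx":0,"wy":0,"wz":0},{"tx":0.5,"ty":-0.36,"tz":0,"wx":0,"wy":0,"wz":0},{"tx":0.6,"ty":-0.43,"tz":0,"wx":0,"wy":0,"wz":0},{"tx":0.7,"ty":-0.5,"tz":0,"wx":0,"wy":0,"wz":0},{"tx":0.8,"ty":-0.58,"tz":0,"wx":0,"wy":0,"wz":0},{"tx":0.9,"ty":-0.65,"tz":0,"wx":0,"wy":0,"wz":0},{"tx":1,"ty":-0.72,"tz":0,"wx":0,"wy":0,"wz":0}]'
python3 -m pendant '[{"tx":0.1,"ty":-0.07,"tz":0,"wx":0,"wy":0,"wz":0.02},{"tx":0.2,"ty":-0.14,"tz":0,"wx":0,"wy":0,"wz":0.04},{"tx":0.3,"ty":-0.22,"tz":0,"wx":0,"wy":0,"wz":0.06},{"tx":0.4,"ty":-0.29,"tz":0,"wx":0,"wy":0,"wz":0.09},{"tx":0.5,"ty":-0.36,"tz":0,"wx":0,"wy":0,"wz":0.11},{"tx":0.6,"ty":-0.43,"tz":0,"wx":0,"wy":0,"wz":0.13},{"tx":0.7,"ty":-0.5,"tz":0,"wx":0,"wy":0,"wz":0.15},{"tx":0.8,"ty":-0.58,"tz":0,"wx":0,"wy":0,"wz":0.18},{"tx":0.9,"ty":-0.65,"tz":0,"wx":0,"wy":0,"wz":0.2},{"tx":1,"ty":-0.72,"tz":0,"wx":0,"wy":0,"wz":0.221}]'
python3 - <<'E'
from h import *
np.set_printoptions(precision=1,suppress=True)
go(542.1,-189.3,240,-.381)
s=robot.sense(); im=robot.snapshot('wrist'); save(im,'w1')
hsv=cv2.cvtColor(im,cv2.COLOR_RGB2HSV);H,S,V=[hsv[:,:,i].astype(int) for i in range(3)]
red=(((H<6)|(H>174))&(S>150)&(V>70)).astype(np.uint8); bar=((H<22)&(S>60)&(V>80)).astype(np.uint8)
for nm,m in(('red',red),('bar',cv2.morphologyEx(bar|red,2,np.ones((3,3))))):
    n,l,st,c=cv2.connectedComponentsWithStats(m)
    for i in range(1,n):
        if st[i,4]<100: continue
        v,u=np.nonzero(l==i); P=np.array([at('wrist',a,b,170,s)[:2] for a,b in zip(u,v)]); r=cv2.minAreaRect(P.astype(np.float32)); print(nm,c[i],st[i,4],r)
E
```

```text
t: 3.2
tcp_pos: [354.6, -442.7, 238.8]
ee_rot: [0.988, 0.156, 0.0, 0.0]
wrist_force: [0.2, 0.0, -0.3]
width: 93.1
t: 4.45
tcp_pos: [427.5, -343.3, 238.7]
ee_rot: [0.988, 0.156, 0.0, 0.0]
wrist_force: [-0.6, 0.7, -0.4]
width: 92.7
t: 5.7
tcp_pos: [500.3, -243.9, 238.6]
ee_rot: [0.982, -0.19, -0.0, -0.0]
wrist_force: [0.2, -0.1, -0.3]
width: 92.9
t 5.7 yaw -0.3826 tool shift [ 0.2 -0.7 -0. ] rot [ 0.  0. -0.] F [ 0.2 -0.1 -0.3] T [ 0. -0.  0.] w 92.9 q6 1.45
red [636.7 153.7] 448 ((417.5333251953125, -614.0685424804688), (18.92600440979004, 105.42176055908203), 85.01888275146484)
red [238.6 140.8] 1046 ((580.1436767578125, -204.2317657470703), (43.216712951660156, 16.065359115600586), 69.29798126220703)
bar [ 75.7 104.7] 155 ((684.7838134765625, -65.19832611083984), (17.28958511352539, 15.609864234924316), 59.18039321899414)
bar [ 81.9 121.3] 106 ((668.0911865234375, -66.3587417602539), (9.343778610229492, 23.130176544189453), 38.395530700683594)
bar [458.1 147.6] 806 ((509.8282775878906, -366.39459228515625), (57.85361099243164, 11.640430450439453), 7.758179187774658)
bar [636.4 154.5] 494 ((417.9140319824219, -613.8789672851562), (19.36988639831543, 106.1474380493164), 85.01888275146484)
bar [242.8 189.4] 6037 ((537.0904541015625, -187.469970703125), (43.7690315246582, 109.02171325683594), 69.13654327392578)
bar [278.8 139.8] 112 ((567.7123413085938, -234.4981689453125), (12.388800621032715, 6.182394027709961), 67.01563262939453)
bar [286.4 190.2] 413 ((529.3329467773438, -223.67323303222656), (19.511274337768555, 14.75206184387207), 67.83438110351562)
```

View pics/w1.png

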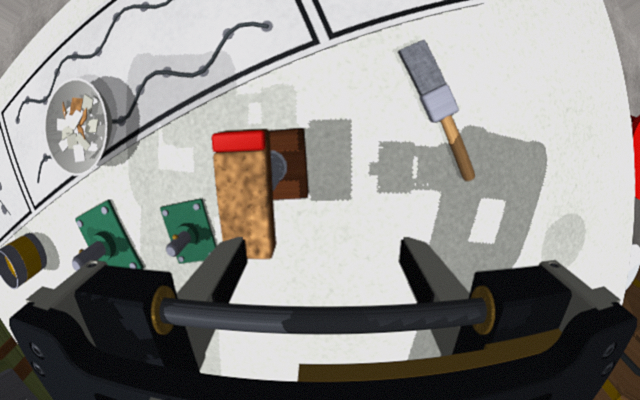

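The bar's top at (240,190), taken at its true height of z=170, gives (537,-187), yaw about -0.37. Redoing the top-camera fix at z=170 agrees, since my earlier fix used z=145.

```bash
python3 -c "
from h import *
go(537.1,-187.1,236,-.37)"
```

```text
t 5.75 yaw -0.3855 tool shift [ 0.125 -0.655  0.027] rot [-0.0001 -0.     -0.0049] F [0.5 1.3 0.3] T [0.08 0.04 0.04] w 93.0 q6 1.46
```

```bash
python3 -m pendant '[{"tx":0.03,"ty":-0.13,"tz":0,"wx":0,"wy":0,"wz":-0.001},{"tx":0.06,"ty":-0.28,"tz":0,"wx":0,"wy":0,"wz":-0.002},{"tx":0.09,"ty":-0.43,"tz":0,"wx":0,"wy":0,"wz":-0.003},{"tx":0.11,"ty":-0.57,"tz":0,"wx":0,"wy":0,"wz":-0.004},{"tx":0.125,"ty":-0.655,"tz":0,"wx":0,"wy":0,"wz":-0.005},{"tx":0.125,"ty":-0.655,"tz":0.1,"wx":0,"wy":0,"wz":-0.005},{"tx":0.125,"ty":-0.655,"tz":0.2,"wx":0,"wy":0,"wz":-0.005},{"tx":0.125,"ty":-0.655,"tz":0.35,"wx":0,"wy":0,"wz":-0.005},{"tx":0.125,"ty":-0.655,"tz":0.5,"wx":0,"wy":0,"wz":-0.005},{"tx":0.125,"ty":-0.655,"tz":0.6,"wx":0,"wy":0,"wz":-0.005}]'
python3 - <<'E'
from h import *
go(537.1,-187.1,136,-.37)
s=robot.sense(); im=robot.snapshot('wrist'); save(im,'w2')
E
```

```text
t: 7.0
tcp_pos: [535.5, -188.5, 177.2]
ee_rot: [0.983, -0.182, -0.001, -0.0]
wrist_force: [-0.2, 0.3, -0.2]
width: 93.0
t 7.0 yaw -0.3651 tool shift [ 0.01  -0.019  0.412] rot [-0.      0.0003  0.0015] F [-0.2  0.3 -0.2] T [ 0.05 -0.03 -0.02] w 93.0 q6 1.55
```

View pics/w2.png

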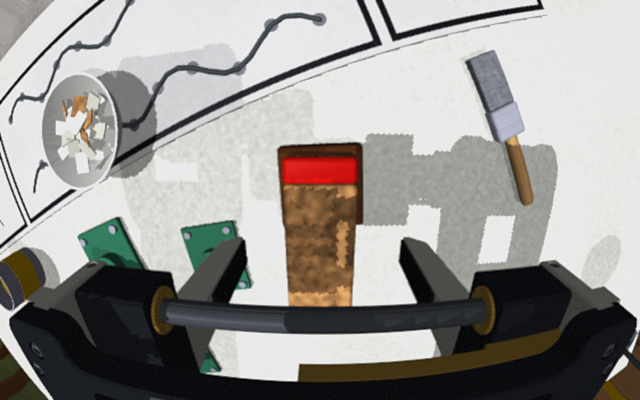

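The bar is centred between the fingers, with its edges at columns 281–358 and symmetric about 320. I'll go down and grip.

```bash
python3 -m pendant '[{"tx":0.01,"ty":-0.02,"tz":0.07,"wx":0,"wy":0,"wz":0},{"tx":0.01,"ty":-0.02,"tz":0.14,"wx":0,"wy":0,"wz":0},{"tx":0.01,"ty":-0.02,"tz":0.21,"wx":0,"wy":0,"wz":0},{"tx":0.01,"ty":-0.02,"tz":0.28,"wx":0,"wy":0,"wz":0},{"tx":0.01,"ty":-0.02,"tz":0.35,"wx":0,"wy":0,"wz":0},{"tx":0.01,"ty":-0.02,"tz":0.41,"wx":0,"wy":0,"wz":0},{"tx":0.01,"ty":-0.02,"tz":0.41,"wx":0,"wy":0,"wz":0},{"tx":0.01,"ty":-0.02,"tz":0.41,"wx":0,"wy":0,"wz":0},{"tx":0.01,"ty":-0.02,"tz":0.41,"wx":0,"wy":0,"wz":0},{"tx":0.01,"ty":-0.02,"tz":0.41,"wx":0,"wy":0,"wz":0}]'
python3 -m pendant '[{"tx":0,"ty":0,"tz":0,"wx":0,"wy":0,"wz":0},{"tx":0,"ty":0,"tz":0,"wx":0,"wy":0,"wz":0},{"tx":0,"ty":0,"tz":0,"wx":0,"wy":0,"wz":0},{"tx":0,"ty":0,"tz":0,"wx":0,"wy":0,"wz":0},{"tx":0,"ty":0,"tz":0,"wx":0,"wy":0,"wz":0},{"tx":0,"ty":0,"tz":0,"wx":0,"wy":0,"wz":0},{"tx":0,"ty":0,"tz":0,"wx":0,"wy":0,"wz":0},{"tx":0,"ty":0,"tz":0,"wx":0,"wy":0,"wz":0},{"tx":0,"ty":0,"tz":0,"wx":0,"wy":0,"wz":0},{"tx":0,"ty":0,"tz":0,"wx":0,"wy":0,"wz":0}]' -1 25
python3 -c "
from h import *
go(537.1,-187.1,250,-.37)"
```

```text
t: 8.3
tcp_pos: [537.6, -187.0, 137.8]
ee_rot: [0.983, -0.181, 0.0, 0.0]
wrist_force: [-0.1, -0.2, 0.2]
width: 93.0
t: 9.55
tcp_pos: [537.5, -187.0, 137.7]
ee_rot: [0.983, -0.181, 0.0, -0.0]
wrist_force: [-0.4, 0.1, -0.0]
width: 44.0
t 9.55 yaw -0.3648 tool shift [-0.003  0.003 -1.123] rot [-0.     -0.      0.0017] F [-0.4  0.1 -0. ] T [0.04 0.02 0.03] w 44.0 q6 1.56
```

```bash
python3 -m pendant '[{"tx":0,"ty":0,"tz":-0.03,"wx":0,"wy":0,"wz":0},{"tx":0,"ty":0,"tz":-0.1,"wx":0,"wy":0,"wz":0},{"tx":0,"ty":0,"tz":-0.2,"wx":0,"wy":0,"wz":0},{"tx":0,"ty":0,"tz":-0.32,"wx":0,"wy":0,"wz":0},{"tx":0,"ty":0,"tz":-0.45,"wx":0,"wy":0,"wz":0},{"tx":0,"ty":0,"tz":-0.6,"wx":0,"wy":0,"wz":0},{"tx":0,"ty":0,"tz":-0.75,"wx":0,"wy":0,"wz":0},{"tx":0,"ty":0,"tz":-0.87,"wx":0,"wy":0,"wz":0},{"tx":0,"ty":0,"tz":-0.95,"wx":0,"wy":0,"wz":0},{"tx":0,"ty":0,"tz":-1,"wx":0,"wy":0,"wz":0}]'
python3 -m pendant '[{"tx":-0.04,"ty":-0.05,"tz":0,"wx":0,"wy":0,"wz":0},{"tx":-0.1,"ty":-0.13,"tz":0,"wx":0,"wy":0,"wz":0},{"tx":-0.17,"ty":-0.22,"tz":0,"wx":0,"wy":0,"wz":0},{"tx":-0.25,"ty":-0.32,"tz":0,"wx":0,"wy":0,"wz":0},{"tx":-0.32,"ty":-0.41,"tz":0,"wx":0,"wy":0,"wz":0},{"tx":-0.38,"ty":-0.49,"tz":0,"wx":0,"wy":0,"wz":0},{"tx":-0.44,"ty":-0.57,"tz":0,"wx":0,"wy":0,"wz":0},{"tx":-0.5,"ty":-0.65,"tz":0,"wx":0,"wy":0,"wz":0},{"tx":-0.56,"ty":-0.73,"tz":0,"wx":0,"wy":0,"wz":0},{"tx":-0.63,"ty":-0.81,"tz":0,"wx":0,"wy":0,"wz":0}]'
python3 -m pendant '[{"tx":-0.06,"ty":-0.08,"tz":0,"wx":0,"wy":0,"wz":0},{"tx":-0.12,"ty":-0.16,"tz":0,"wx":0,"wy":0,"wz":0},{"tx":-0.19,"ty":-0.24,"tz":0,"wx":0,"wy":0,"wz":0},{"tx":-0.25,"ty":-0.32,"tz":0,"wx":0,"wy":0,"wz":0},{"tx":-0.32,"ty":-0.41,"tz":0,"wx":0,"wy":0,"wz":0},{"tx":-0.38,"ty":-0.49,"tz":0,"wx":0,"wy":0,"wz":0},{"tx":-0.44,"ty":-0.57,"tz":0,"wx":0,"wy":0,"wz":0},{"tx":-0.5,"ty":-0.65,"tz":0,"wx":0,"wy":0,"wz":0},{"tx":-0.56,"ty":-0.73,"tz":0,"wx":0,"wy":0,"wz":0},{"tx":-0.63,"ty":-0.81,"tz":0,"wx":0,"wy":0,"wz":0}]'
python3 -m pendant '[{"tx":-0.06,"ty":-0.08,"tz":0,"wx":0,"wy":0,"wz":-0.025},{"tx":-0.12,"ty":-0.16,"tz":0,"wx":0,"wy":0,"wz":-0.05},{"tx":-0.19,"ty":-0.24,"tz":0,"wx":0,"wy":0,"wz":-0.075},{"tx":-0.25,"ty":-0.32,"tz":0,"wx":0,"wy":0,"wz":-0.1},{"tx":-0.32,"ty":-0.41,"tz":0,"wx":0,"wy":0,"wz":-0.125},{"tx":-0.38,"ty":-0.49,"tz":0,"wx":0,"wy":0,"wz":-0.15},{"tx":-0.44,"ty":-0.57,"tz":0,"wx":0,"wy":0,"wz":-0.175},{"tx":-0.53,"ty":-0.69,"tz":0,"wx":0,"wy":0,"wz":-0.21},{"tx":-0.6,"ty":-0.77,"tz":0,"wx":0,"wy":0,"wz":-0.235},{"tx":-0.63,"ty":-0.81,"tz":0,"wx":0,"wy":0,"wz":-0.243}]'
python3 - <<'E'
from h import *
np.set_printoptions(precision=1,suppress=True)
go(531,141,239,.4)
s=robot.sense(); im=robot.snapshot('wrist'); save(im,'w3')
for r in robot.regions_of('wrist','foot'): print(r['score'],r['box'])
print('axis px',[proj('wrist',[531.5,141,z],s) for z in (10,62,95)])
hsv=cv2.cvtColor(im,cv2.COLOR_RGB2HSV);H,S,V=[hsv[:,:,i].astype(int) for i in range(3)]
g=cv2.morphologyEx(((H>60)&(H<95)&(S>90)).astype(np.uint8),3,np.ones((9,9)))
n,l,st,c=cv2.connectedComponentsWithStats(g)
for i in range(1,n):
    if st[i,4]<300: continue
    v,u=np.nonzero(l==i); P=np.array([at('wrist',a,b,10,s)[:2] for a,b in zip(u,v)]); print('green',c[i],st[i],cv2.minAreaRect(P.astype(np.float32)))
E
```

```text
t: 10.8
tcp_pos: [537.5, -187.0, 238.0]
ee_rot: [0.983, -0.181, 0.0, 0.0]
wrist_force: [0.4, 0.1, -2.5]
width: 43.7
t: 12.05
tcp_pos: [507.3, -88.2, 237.6]
ee_rot: [0.983, -0.181, -0.0, -0.0]
wrist_force: [0.8, 0.3, -2.5]
width: 44.1
t: 13.3
tcp_pos: [477.4, 10.0, 237.6]
ee_rot: [0.983, -0.181, -0.0, -0.0]
wrist_force: [-0.2, 0.6, -2.7]
width: 44.1
t: 14.55
tcp_pos: [447.3, 108.1, 237.7]
ee_rot: [0.98, 0.199, 0.0, -0.0]
wrist_force: [0.6, -0.1, -3.2]
width: 44.0
t 14.55 yaw 0.3999 tool shift [ 0.9  0.  -0. ] rot [ 0. -0. -0.] F [ 0.6 -0.1 -3.2] T [ 0. -0.  0.] w 44.0 q6 1.35
0.84 [266.0, 229.2, 20.0, 31.2]
0.63 [423.5, 180.1, 75.0, 82.2]
0.57 [325.3, 102.1, 111.6, 124.4]
0.56 [446.4, 28.8, 104.8, 57.1]
axis px [(np.float64(325.0721888204067), np.float64(103.38754480950564)), (np.float64(325.40587705089285), np.float64(102.40608986260465)), (np.float64(325.6759627341575), np.float64(101.61220524569141))]
green [324.5 101.9] [ 270   43  110  119 7040] ((533.3575439453125, 142.6805419921875), (97.73865509033203, 126.9400634765625), 88.19905090332031)
green [422.4 178.8] [ 386  139   76   82 2879] ((493.32965087890625, -21.84469985961914), (71.5740737915039, 92.71418762207031), 78.41956329345703)
green [ 76.6 343.6] [  53  320   64   50 1005] ((-135.23951721191406, 481.955078125), (145.55154418945312, 175.89071655273438), 35.17824172973633)
green [288.1 358.1] [264 352  60  11 419] ((127.7906494140625, 30.119155883789062), (26.06490707397461, 105.73920440673828), 22.87104034423828)
```

View pics/w3.png

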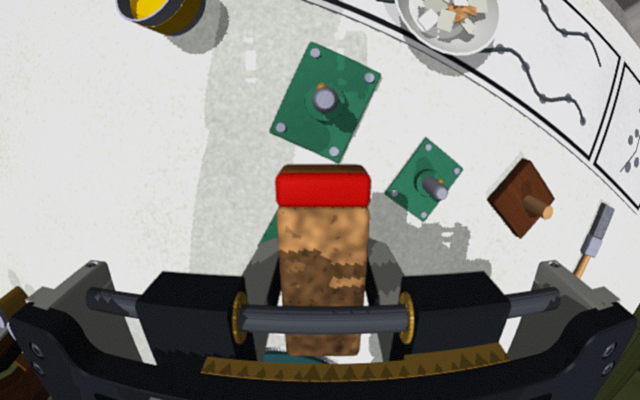

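The stub's top is at (324,98), with the brass button just above it at (320,87). I'll measure both.

```bash
python3 - <<'E'
from h import *
np.set_printoptions(precision=2,suppress=True)
s=robot.sense(); im=cv2.imread('pics/w3.png')
c=im[75:125,300:350]; hsv=cv2.cvtColor(c,cv2.COLOR_BGR2HSV).astype(int);H,S,V=hsv[...,0],hsv[...,1],hsv[...,2]
m=(H>8)&(H<28)&(S>110)&(V>60); v,u=np.nonzero(m); print('brass n',m.sum(),u.mean()+300,v.mean()+75)
k=(S<70)&(V>110); n,l,st,cc=cv2.connectedComponentsWithStats(k.astype(np.uint8)); print(st[1:],cc[1:]+[300,75])
b=at('wrist',u.mean()+300,v.mean()+75,63,s)
i=1+np.argmax(st[1:,4]); t=at('wrist',*(cc[i]+[300,75]),95,s); print('brass',b,'top',t)
for a in (t[:2],np.array([532.5,142])): d=b[:2]-a; print('ang',np.arctan2(d[1],d[0]),np.hypot(*d))
cv2.imwrite('pics/v5.png',cv2.resize(c,(500,500),interpolation=2))
E
```

```text
brass n 36 320.25 85.41666666666667
[[ 14  13  21  21 322]] [[323.89  98.25]]
brass [546.8  153.06  63.  ] top [534.11 143.56  95.  ]
ang 0.6427538530757592 15.8531226658994
ang 0.6583781782168024 18.083683576045228
```

View pics/v5.png

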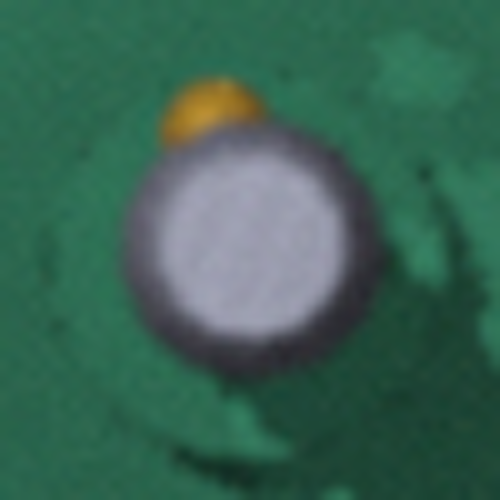

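Button angle ≈ 0.64 rad, stub at ≈ (533.5,143). I'll move over it with yaw 0.64.

```bash
python3 -m pendant '[{"tx":0.06,"ty":0,"tz":0,"wx":0,"wy":0,"wz":-0.01},{"tx":0.18,"ty":0.01,"tz":0,"wx":0,"wy":0,"wz":-0.02},{"tx":0.33,"ty":0.01,"tz":0,"wx":0,"wy":0,"wz":-0.03},{"tx":0.48,"ty":0.01,"tz":0,"wx":0,"wy":0,"wz":-0.04},{"tx":0.63,"ty":0.01,"tz":0,"wx":0,"wy":0,"wz":-0.05},{"tx":0.77,"ty":0.014,"tz":0,"wx":0,"wy":0,"wz":-0.06},{"tx":0.87,"ty":0.014,"tz":0,"wx":0,"wy":0,"wz":-0.07},{"tx":0.93,"ty":0.014,"tz":0,"wx":0,"wy":0,"wz":-0.076},{"tx":0.93,"ty":0.014,"tz":0.07,"wx":0,"wy":0,"wz":-0.076},{"tx":0.93,"ty":0.014,"tz":0.15,"wx":0,"wy":0,"wz":-0.076}]'
python3 - <<'E'
from h import *
go(533.5,143,140.7,.64)
a=robot.snapshot('scene')[120:250,330:460]; b=robot.snapshot('top')[150:280,200:330]
save(cv2.resize(np.hstack([a,b]),(800,400),interpolation=2),'v6')
E
```

```text
t: 15.9
tcp_pos: [533.6, 142.2, 222.1]
ee_rot: [0.95, 0.313, -0.0, 0.0]
wrist_force: [-0.2, 0.8, -2.8]
width: 43.8
t 15.9 yaw 0.6371 tool shift [ 0.004 -0.007  0.814] rot [-0.      0.     -0.0009] F [-0.2  0.8 -2.8] T [-0.07  0.01 -0.  ] w 43.8 q6 1.15
```

View pics/v6.png

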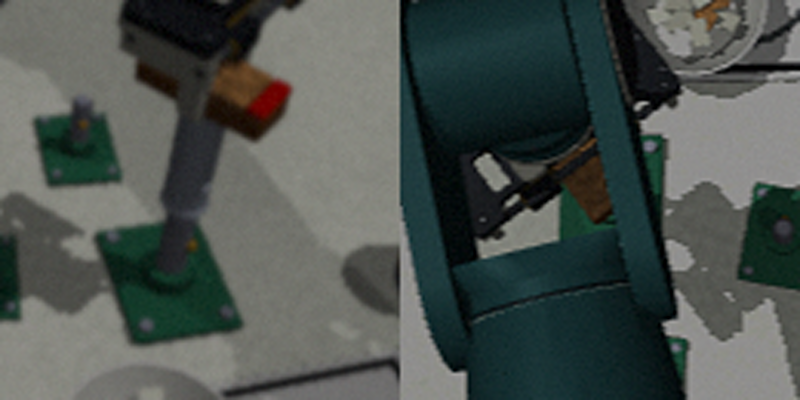

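The tube hangs coaxially over the stub, with its mouth at about (180,205) in the crop. I'll lower it gently.

```bash
python3 -m pendant '[{"tx":0,"ty":-0.005,"tz":0.03,"wx":0,"wy":0,"wz":0},{"tx":0,"ty":-0.005,"tz":0.06,"wx":0,"wy":0,"wz":0},{"tx":0,"ty":-0.005,"tz":0.09,"wx":0,"wy":0,"wz":0},{"tx":0,"ty":-0.005,"tz":0.12,"wx":0,"wy":0,"wz":0},{"tx":0,"ty":-0.005,"tz":0.15,"wx":0,"wy":0,"wz":0},{"tx":0,"ty":-0.005,"tz":0.18,"wx":0,"wy":0,"wz":0},{"tx":0,"ty":-0.005,"tz":0.21,"wx":0,"wy":0,"wz":0},{"tx":0,"ty":-0.005,"tz":0.24,"wx":0,"wy":0,"wz":0},{"tx":0,"ty":-0.005,"tz":0.27,"wx":0,"wy":0,"wz":0},{"tx":0,"ty":-0.005,"tz":0.3,"wx":0,"wy":0,"wz":0}]'
python3 -c "
from h import *
go(533.5,143,140.7,.64)"
```

```text
t: 17.25
tcp_pos: [533.6, 142.7, 192.5]
ee_rot: [0.95, 0.313, 0.0, 0.0]
wrist_force: [-0.5, -0.3, -2.5]
width: 43.6
t 17.25 yaw 0.6374 tool shift [ 0.001 -0.003  0.518] rot [ 0.     -0.     -0.0008] F [-0.5 -0.3 -2.5] T [-0.02 -0.01 -0.02] w 43.6 q6 1.15
```

```bash
python3 -m pendant '[{"tx":0,"ty":0,"tz":0.03,"wx":0,"wy":0,"wz":0},{"tx":0,"ty":0,"tz":0.06,"wx":0,"wy":0,"wz":0},{"tx":0,"ty":0,"tz":0.08,"wx":0,"wy":0,"wz":0},{"tx":0,"ty":0,"tz":0.1,"wx":0,"wy":0,"wz":0},{"tx":0,"ty":0,"tz":0.12,"wx":0,"wy":0,"wz":0},{"tx":0,"ty":0,"tz":0.14,"wx":0,"wy":0,"wz":0},{"tx":0,"ty":0,"tz":0.16,"wx":0,"wy":0,"wz":0},{"tx":0,"ty":0,"tz":0.18,"wx":0,"wy":0,"wz":0},{"tx":0,"ty":0,"tz":0.2,"wx":0,"wy":0,"wz":0},{"tx":0,"ty":0,"tz":0.22,"wx":0,"wy":0,"wz":0}]'
python3 -c "
from h import *
go(533.5,143,140.7,.64)"
```

```text
t: 18.5
tcp_pos: [533.7, 142.7, 170.7]
ee_rot: [0.95, 0.313, 0.0, -0.0]
wrist_force: [2.2, 1.1, 0.9]
width: 43.7
t 18.5 yaw 0.6374 tool shift [-0.    -0.003  0.3  ] rot [ 0.     -0.0001 -0.0008] F [2.2 1.1 0.9] T [ 0.43 -0.62 -0.02] w 43.7 q6 1.15
```

The force now points outward along the button's direction, so it is camming in as expected.

```bash
python3 -m pendant '[{"tx":0,"ty":0,"tz":0.03,"wx":0,"wy":0,"wz":0},{"tx":0,"ty":0,"tz":0.06,"wx":0,"wy":0,"wz":0},{"tx":0,"ty":0,"tz":0.09,"wx":0,"wy":0,"wz":0},{"tx":0,"ty":0,"tz":0.12,"wx":0,"wy":0,"wz":0},{"tx":0,"ty":0,"tz":0.15,"wx":0,"wy":0,"wz":0},{"tx":0,"ty":0,"tz":0.18,"wx":0,"wy":0,"wz":0},{"tx":0,"ty":0,"tz":0.21,"wx":0,"wy":0,"wz":0},{"tx":0,"ty":0,"tz":0.23,"wx":0,"wy":0,"wz":0},{"tx":0,"ty":0,"tz":0.25,"wx":0,"wy":0,"wz":0},{"tx":0,"ty":0,"tz":0.26,"wx":0,"wy":0,"wz":0}]'
python3 -c "
from h import *
go(533.5,143,140.7,.64)"
```

```text
t: 19.75
tcp_pos: [533.4, 142.6, 144.3]
ee_rot: [0.95, 0.313, -0.0, -0.0]
wrist_force: [1.6, 1.5, -3.5]
width: 43.6
t 19.75 yaw 0.6374 tool shift [ 0.003 -0.002  0.036] rot [-0.0001  0.0002 -0.0008] F [ 1.6  1.5 -3.5] T [ 0.3  -0.4   0.02] w 43.6 q6 1.15
```

```bash
python3 -m pendant '[{"tx":0,"ty":0,"tz":0.005,"wx":0,"wy":0,"wz":0},{"tx":0,"ty":0,"tz":0.01,"wx":0,"wy":0,"wz":0},{"tx":0,"ty":0,"tz":0.014,"wx":0,"wy":0,"wz":0},{"tx":0,"ty":0,"tz":0.018,"wx":0,"wy":0,"wz":0},{"tx":0,"ty":0,"tz":0.022,"wx":0,"wy":0,"wz":0},{"tx":0,"ty":0,"tz":0.026,"wx":0,"wy":0,"wz":0},{"tx":0,"ty":0,"tz":0.029,"wx":0,"wy":0,"wz":0},{"tx":0,"ty":0,"tz":0.032,"wx":0,"wy":0,"wz":0},{"tx":0,"ty":0,"tz":0.034,"wx":0,"wy":0,"wz":0},{"tx":0,"ty":0,"tz":0.034,"wx":0,"wy":0,"wz":0}]'
python3 -c "
from h import *
go(533.5,143,140.7,.64)"
```

```text
t: 21.0
tcp_pos: [533.6, 142.7, 141.2]
ee_rot: [0.95, 0.313, 0.0, -0.0]
wrist_force: [-1.2, -0.3, -3.1]
width: 43.5
t 21.0 yaw 0.6374 tool shift [ 0.001 -0.003  0.005] rot [-0.     -0.     -0.0008] F [-1.2 -0.3 -3.1] T [-0.02  0.    0.04] w 43.5 q6 1.15
```

The sideways button force has gone, so the button has probably entered the hole. I'll creep down to the collar.

```bash
python3 -m pendant '[{"tx":0,"ty":0,"tz":0.001,"wx":0,"wy":0,"wz":0},{"tx":0,"ty":0,"tz":0.002,"wx":0,"wy":0,"wz":0},{"tx":0,"ty":0,"tz":0.003,"wx":0,"wy":0,"wz":0},{"tx":0,"ty":0,"tz":0.004,"wx":0,"wy":0,"wz":0},{"tx":0,"ty":0,"tz":0.005,"wx":0,"wy":0,"wz":0},{"tx":0,"ty":0,"tz":0.006,"wx":0,"wy":0,"wz":0},{"tx":0,"ty":0,"tz":0.007,"wx":0,"wy":0,"wz":0},{"tx":0,"ty":0,"tz":0.008,"wx":0,"wy":0,"wz":0},{"tx":0,"ty":0,"tz":0.008,"wx":0,"wy":0,"wz":0},{"tx":0,"ty":0,"tz":0.008,"wx":0,"wy":0,"wz":0}]'
python3 -c "
from h import *
go(533.5,143,140.7,.64)"
```

```text
t: 22.25
tcp_pos: [533.6, 142.7, 140.6]
ee_rot: [0.95, 0.313, 0.0, -0.0]
wrist_force: [-0.1, -0.1, 1.4]
width: 44.0
t 22.25 yaw 0.6374 tool shift [ 0.    -0.003 -0.001] rot [ 0.     -0.0001 -0.0008] F [-0.1 -0.1  1.4] T [ 0.05  0.16 -0.01] w 44.0 q6 1.15
```

The tube is seated: Fz has stepped up by about 4 N at TCP 140.6, against 140.7 expected. Next, a gentle twist each way to feel for the button.

```bash
python3 -m pendant '[{"tx":0,"ty":0,"tz":0,"wx":0,"wy":0,"wz":0.004},{"tx":0,"ty":0,"tz":0,"wx":0,"wy":0,"wz":0.008},{"tx":0,"ty":0,"tz":0,"wx":0,"wy":0,"wz":0.012},{"tx":0,"ty":0,"tz":0,"wx":0,"wy":0,"wz":0.016},{"tx":0,"ty":0,"tz":0,"wx":0,"wy":0,"wz":0.02},{"tx":0,"ty":0,"tz":0,"wx":0,"wy":0,"wz":0.024},{"tx":0,"ty":0,"tz":0,"wx":0,"wy":0,"wz":0.028},{"tx":0,"ty":0,"tz":0,"wx":0,"wy":0,"wz":0.028},{"tx":0,"ty":0,"tz":0,"wx":0,"wy":0,"wz":0.028},{"tx":0,"ty":0,"tz":0,"wx":0,"wy":0,"wz":0.028}]'
python3 -c "
from h import *
go(533.5,143,140.7,.64)"
python3 -m pendant '[{"tx":0,"ty":0,"tz":0,"wx":0,"wy":0,"wz":-0.008},{"tx":0,"ty":0,"tz":0,"wx":0,"wy":0,"wz":-0.016},{"tx":0,"ty":0,"tz":0,"wx":0,"wy":0,"wz":-0.024},{"tx":0,"ty":0,"tz":0,"wx":0,"wy":0,"wz":-0.032},{"tx":0,"ty":0,"tz":0,"wx":0,"wy":0,"wz":-0.04},{"tx":0,"ty":0,"tz":0,"wx":0,"wy":0,"wz":-0.046},{"tx":0,"ty":0,"tz":0,"wx":0,"wy":0,"wz":-0.052},{"tx":0,"ty":0,"tz":0,"wx":0,"wy":0,"wz":-0.056},{"tx":0,"ty":0,"tz":0,"wx":0,"wy":0,"wz":-0.056},{"tx":0,"ty":0,"tz":0,"wx":0,"wy":0,"wz":-0.056}]'
python3 -c "
from h import *
go(533.5,143,140.7,.64)"
```

```text
t: 23.5
tcp_pos: [533.6, 142.8, 140.6]
ee_rot: [0.963, 0.271, 0.0, -0.0]
wrist_force: [0.2, -0.2, 5.6]
width: 43.6
t 23.5 yaw 0.549 tool shift [ 0.001 -0.002 -0.001] rot [-0.    -0.    -0.029] F [ 0.2 -0.2  5.6] T [-0.29  0.25  0.13] w 43.6 q6 1.24
t: 24.75
tcp_pos: [533.5, 142.9, 140.6]
ee_rot: [0.935, 0.355, -0.0, -0.0]
wrist_force: [-0.7, -0.1, 5.4]
width: 44.2
t 24.75 yaw 0.7248 tool shift [ 0.001 -0.001 -0.001] rot [-0.0002 -0.      0.027 ] F [-0.7 -0.1  5.4] T [ 0.02  0.46 -0.07] w 44.2 q6 1.06
```

```bash
python3 -m pendant '[{"tx":0,"ty":0,"tz":-0.002,"wx":0,"wy":0,"wz":-0.003},{"tx":0,"ty":0,"tz":-0.004,"wx":0,"wy":0,"wz":-0.006},{"tx":0,"ty":0,"tz":-0.004,"wx":0,"wy":0,"wz":-0.009},{"tx":0,"ty":0,"tz":-0.004,"wx":0,"wy":0,"wz":-0.012},{"tx":0,"ty":0,"tz":-0.004,"wx":0,"wy":0,"wz":-0.015},{"tx":0,"ty":0,"tz":-0.004,"wx":0,"wy":0,"wz":-0.018},{"tx":0,"ty":0,"tz":-0.004,"wx":0,"wy":0,"wz":-0.021},{"tx":0,"ty":0,"tz":-0.004,"wx":0,"wy":0,"wz":-0.023},{"tx":0,"ty":0,"tz":-0.004,"wx":0,"wy":0,"wz":-0.025},{"tx":0,"ty":0,"tz":-0.004,"wx":0,"wy":0,"wz":-0.025}]'
python3 -c "
from h import *
go(533.5,143,140.7,.66)"
```

```text
t: 26.0
tcp_pos: [533.7, 142.5, 140.8]
ee_rot: [0.92, 0.391, 0.0, 0.0]
wrist_force: [3.3, -4.2, -2.7]
width: 43.8
t 26.0 yaw 0.804 tool shift [ 0.002 -0.005  0.001] rot [0.0001 0.     0.0459] F [ 3.3 -4.2 -2.7] T [-1.12 -0.84 -0.1 ] w 43.8 q6 0.98
```

The twist now meets 5.3 N sideways, tangential at the button's bearing and pushing back. So the hole's edge is bearing on the button, which means it is latched. I'll twist back to the middle of the slack, then open.

```bash
python3 -m pendant '[{"tx":0,"ty":0,"tz":0,"wx":0,"wy":0,"wz":0.01},{"tx":0,"ty":0,"tz":0,"wx":0,"wy":0,"wz":0.02},{"tx":0,"ty":0,"tz":0,"wx":0,"wy":0,"wz":0.03},{"tx":0,"ty":0,"tz":0,"wx":0,"wy":0,"wz":0.04},{"tx":0,"ty":0,"tz":0,"wx":0,"wy":0,"wz":0.048},{"tx":0,"ty":0,"tz":0.002,"wx":0,"wy":0,"wz":0.048},{"tx":0,"ty":0,"tz":0.002,"wx":0,"wy":0,"wz":0.048},{"tx":0,"ty":0,"tz":0.002,"wx":0,"wy":0,"wz":0.048},{"tx":0,"ty":0,"tz":0.002,"wx":0,"wy":0,"wz":0.048},{"tx":0,"ty":0,"tz":0.002,"wx":0,"wy":0,"wz":0.048}]'
python3 -c "
from h import *
go(533.5,143,140.7,.66)"
python3 -m pendant '[{"tx":0,"ty":0,"tz":0,"wx":0,"wy":0,"wz":0},{"tx":0,"ty":0,"tz":0,"wx":0,"wy":0,"wz":0},{"tx":0,"ty":0,"tz":0,"wx":0,"wy":0,"wz":0},{"tx":0,"ty":0,"tz":0,"wx":0,"wy":0,"wz":0},{"tx":0,"ty":0,"tz":0,"wx":0,"wy":0,"wz":0},{"tx":0,"ty":0,"tz":0,"wx":0,"wy":0,"wz":0},{"tx":0,"ty":0,"tz":0,"wx":0,"wy":0,"wz":0},{"tx":0,"ty":0,"tz":0,"wx":0,"wy":0,"wz":0},{"tx":0,"ty":0,"tz":0,"wx":0,"wy":0,"wz":0},{"tx":0,"ty":0,"tz":0,"wx":0,"wy":0,"wz":0}]' 1
python3 -c "
from h import *
go(533.5,143,140.7,.66)"
```

```text
t: 27.25
tcp_pos: [533.5, 142.7, 140.7]
ee_rot: [0.947, 0.321, -0.0, -0.0]
wrist_force: [-1.2, 1.0, -0.0]
width: 43.8
t 27.25 yaw 0.6532 tool shift [ 0.001 -0.002 -0.   ] rot [-0.      0.     -0.0022] F [-1.2  1.  -0. ] T [ 0.32  0.39 -0.02] w 43.8 q6 1.13
t: 28.5
tcp_pos: [533.6, 142.7, 140.6]
ee_rot: [0.947, 0.321, 0.0, -0.0]
wrist_force: [-0.2, -0.1, -0.2]
width: 92.7
t 28.5 yaw 0.6531 tool shift [ 0.001 -0.003 -0.001] rot [-0.     -0.     -0.0022] F [-0.2 -0.1 -0.2] T [-0.04  0.02 -0.06] w 92.7 q6 1.13
```

```bash
python3 -m pendant '[{"tx":0,"ty":0,"tz":-0.05,"wx":0,"wy":0,"wz":0},{"tx":0,"ty":0,"tz":-0.12,"wx":0,"wy":0,"wz":0},{"tx":0,"ty":0,"tz":-0.22,"wx":0,"wy":0,"wz":0},{"tx":0,"ty":0,"tz":-0.34,"wx":0,"wy":0,"wz":0},{"tx":0,"ty":0,"tz":-0.46,"wx":0,"wy":0,"wz":0},{"tx":0,"ty":0,"tz":-0.58,"wx":0,"wy":0,"wz":0},{"tx":0.1,"ty":0,"tz":-0.68,"wx":0,"wy":0,"wz":0},{"tx":0.25,"ty":0,"tz":-0.74,"wx":0,"wy":0,"wz":0},{"tx":0.4,"ty":0,"tz":-0.76,"wx":0,"wy":0,"wz":0},{"tx":0.5,"ty":0,"tz":-0.76,"wx":0,"wy":0,"wz":0}]'
python3 -m pendant '[{"tx":0.1,"ty":0,"tz":0,"wx":0,"wy":0,"wz":0},{"tx":0.2,"ty":0,"tz":0,"wx":0,"wy":0,"wz":0},{"tx":0.3,"ty":0,"tz":0,"wx":0,"wy":0,"wz":0},{"tx":0.4,"ty":0,"tz":0,"wx":0,"wy":0,"wz":0},{"tx":0.5,"ty":0,"tz":0,"wx":0,"wy":0,"wz":0},{"tx":0.6,"ty":0,"tz":0,"wx":0,"wy":0,"wz":0},{"tx":0.7,"ty":0,"tz":0,"wx":0,"wy":0,"wz":0},{"tx":0.8,"ty":0,"tz":0,"wx":0,"wy":0,"wz":0},{"tx":0.9,"ty":0,"tz":0,"wx":0,"wy":0,"wz":0},{"tx":0.95,"ty":0,"tz":0,"wx":0,"wy":0,"wz":0}]'
python3 - <<'E'
from h import *
go(533.5,143,240,.66); s=robot.sense()
im=robot.snapshot('wrist'); save(im,'w7'); u,v=map(int,proj('wrist',[548,154,80],s)); print(u,v)
a=robot.snapshot('scene')[150:240,340:440]
v0=min(max(v-55,0),290); w=im[v0:v0+110,max(u-60,0):u+60]
save(np.hstack([cv2.resize(w,(400,360),interpolation=2),cv2.resize(a,(400,360),interpolation=2)]),'v7')
E
```

```text
t: 29.75
tcp_pos: [574.1, 173.8, 216.1]
ee_rot: [0.947, 0.321, -0.0, -0.0]
wrist_force: [-0.0, -0.3, -0.0]
width: 93.0
t: 31.0
tcp_pos: [649.2, 231.2, 216.5]
ee_rot: [0.947, 0.321, -0.0, 0.0]
wrist_force: [0.1, 0.4, 0.2]
width: 93.0
t 31.0 yaw 0.6532 tool shift [-1.455 -0.003 -0.235] rot [-0.      0.0001 -0.0022] F [0.1 0.4 0.2] T [-0.03  0.03  0.05] w 93.0 q6 1.22
322 297
```

View pics/v7.png

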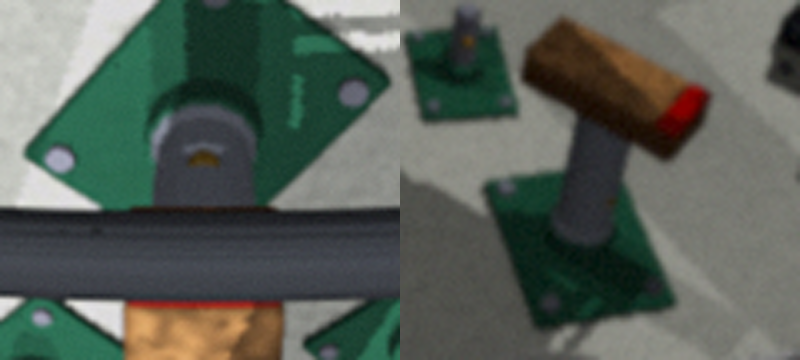

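The left crop shows the brass button centred in the hole at (205,158), with the tube flush on the collar. In the scene crop the rest stands upright and the brass shows proud at (613,200). Nothing touches the gripper, so I'm handing in.

```bash
python3 -c "
from h import *
robot.sign_off()"
```

```text
the job is handed in; nothing more can be done
```

I moved the hand rest from its dowel to the large green foot and let go of it. It sits on the collar with the brass button out through the hole. I handed in at about 31 s of the 58 s; no verdict was reported.

- **Choosing the foot:** the large foot measured about 98 × 127 mm. The two look-alikes measured about 72 × 95 mm.
- **Fitting:** I lowered the tube with its hole facing the button, which I measured at about 0.64 rad. The button's sideways push vanished near the bottom, and upward force appeared at tool height 140.6 mm (140.7 mm expected). The largest wrist force I read was about 6 N.
- **Feel check:** a twist of about +0.15 rad met 5.3 N pushing back at the button, so the hole's edge was bearing on it. The smaller twist the other way (about 0.09 rad) met no clear stop, so only one side was confirmed by feel.
- **Last pictures:** the button is centred in the hole, the tube is flush on the collar and the rest stands upright. The open gripper is clear, about 145 mm away sideways.
- **Not measured:** I did not re-measure the final tilt, height or sideways offset. I also did not re-check the bowl, tin and brush positions at the end; no move went near them.
- **Corrected on the way:** my first position for the rest was about 5 mm off because I used the wrong bar height. I fixed it with a close look before gripping.

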